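Swing the scan arm over the clay pot and lock it

ROBOT

A 6-joint arm with a two-finger parallel gripper is mounted at the origin on the work surface. World frame = base frame: x ahead of the robot, y to its left, z up, the work surface at z = 0. Lengths are in m, angles in rad, forces in N, time in s.
With the tool pointing down it reaches from about 0.35 to 1 m from the base axis. Payload 7.1 kg.
Tool frame: the origin (TCP) lies between the finger pads; the fingertips stand 22 mm ahead of it and the grasp point (between the pads) lies 3 mm ahead of it; x points along the fingers, y is the direction in which the jaws open and shut, and the axes are right-handed (so a half turn about x gives the same grasp; the last joint's range is limited). The gripper opens to 85 mm and grips with 20 to 120 N. Pads are 22 mm wide; open, the fingers measure 114 mm over their backs; the gripper's body (76 mm by 85 mm) begins 54 mm behind the grasp point. The pads swing forward as they close: fully open they stand 13 mm farther back than shut.
Start: joints at [-1.29, 0.423, 1.63, -0, 1.089, -0.019], TCP at [0.185, -0.597, 0.231] pointing down, gripper open.
Joint ranges: [-3, 3], [-0.9, 2.11], [0.09, 2.58], [-1.31, 4.45], [0.11, 2.69], [-2.54, 2.54]. Speed limits (rad/s): [2.39, 2.39, 3.01, 3.14, 3.14, 3.14].

INTERFACE

Orientations are given as a rotation vector (axis times angle).
In Python, from rig import manip gives the robot as it stands. The module is installed in compiled form; this text tells all that it offers. Calls block until the motion is done:
- manip.move_to(position, orientation): joint-space move of the TCP to a pose.
- manip.servo_line(position, orientation=None, rate=0.15): straight line of the TCP; orientation=None keeps the orientation; rate is the mean speed in m/s.
- manip.set_joints(angles): joint-space move.
- manip.command_gripper(opening, f_grip=None): finger opening in m; f_grip is the grip in N (None keeps the last); returns when the fingers have stopped.
- manip.hold(seconds).
- manip.solve_ik(position, orientation): joint angles nearest the present ones, or None.
- manip.camera(name): name is "scene" or "side" or "wrist"; returns a dict with "image" (480x640x3 uint8, red, green, blue), "fx", "fy", "cx", "cy" (pixels), "k1" (the pictures are not rectified: a ray, as slopes to the right and down, at radius r is drawn at 1 + k1 r^2 times it, then the intrinsics apply), "cam_to_world" (4x4, takes a point from camera to world coordinates); the wrist camera has in their place "mount" (4x4, takes a point from camera to tool coordinates, whose origin is the TCP and whose axes are the tool frame's). Camera axes: x right, y down, z forward; pixel columns grow to the right and rows downward; lengths in m; the calibration is good to about 2 mm. A picture is of the moment at which its call begins: read the wrist's pose just before it. There is no depth.
A pose or a line that the arm cannot do raises manip.IKError and nothing moves.
- manip.sign_off(): hands the job in, once; it reports no verdict.
Readings, each from a call of its own:
- manip.get_time(): time.
- manip.get_joint_positions(): joint angles.
- manip.get_joint_vel(): joint speeds.
- manip.get_tau(): joint torques, N m.
- manip.get_position(): TCP position.
- manip.get_ee_rot(): TCP orientation.
- manip.get_contact_force(): force on the tool from outside, world axes, zero at the start.
- manip.get_torque(): the same for the moment, N m.
- manip.get_width(): finger opening in m.
Only numpy, scipy, OpenCV 4.12 (cv2) and the standard library are available. Lean on these libraries where they do the work, as an engineer would, in place of code of your own. Each camera call takes 0.05 s, during which the arm holds its last target.

TASK

Swing the scanner arm over the station where the clay pot stands (not the one with the white calibration balls) until its red-headed lock pin lines up with that station's hole in the blue index plate, then push the pin fully down through the hole so that the arm is locked over the pot, and let go. Do not disturb the pot, the calibration target or anything else on the table.

Things in the scene. Friction and masses are not known exactly. Their poses are not given: they have to be found in the camera images.
- scan_stand: Fixed stand with a 228 mm high steel post (36 mm dia.). Origin on the table at the post's foot; its -x points roughly to the robot, midway between two white station discs (160 mm dia., 15 mm high, 250 mm from the post, 0.6 rad to either side). A blue index plate (12 mm thick, top at 170 mm, 150 mm out from the post) has one hole per station, in line with post and disc. Position and yaw (up to 0.35) vary.
- scan_arm (a joint): Swing of the arm about the post, rad. 0: along the stand's -x; positive is counter-clockwise from above. At +0.6 it is over the disc on the stand's -y side, pin over hole_right; at -0.6 over the +y disc, pin over hole_left. Stops at -0.85 and 0.85. Light friction (0.12 N m: 0.5 N at the grip); stays where it is left.
- lock_pin (a joint): Travel of the captive lock pin, m: 0 up (start), 0.030 fully down through the plate. Takes about 3 N, stays where it is left. The pin is 14 mm thick, round-nosed, 5 mm above the plate when up; off a hole (22 mm dia.) it stops on the plate after 5 mm. It finds the hole by itself when up to about 4 mm off.
- swing_hinge (a point): Point on the hinge axis (the middle of the post), 200 mm above the table.
- swing_grip (a point): Centre of the top end of the orange upright round grip on the scan head: 26 mm dia., 70 mm tall, from 215 to 285 mm above the table, 250 mm from the hinge axis. It moves with the arm. Around its foot is the black scan head, 90 mm along the arm by 120 mm across, top at 215 mm.
- scan_head (a point): Point on the underside of the black scan head, 170 mm above the table, straight below the orange grip. Nothing on the head is lower than 158 mm.
- pin_top (a point): Centre of the top of the red pin head (34 mm dia., 16 mm thick), 120 mm from the hinge axis on the arm's centre line between its two rails; 256 mm above the table when up, 226 mm when fully down. The rails' tops are 206 mm high.
- hole_left (a point): Centre of the mouth of the 22 mm hole for the station on the stand's +y side, on the top of the blue plate, 170 mm above the table, 120 mm from the hinge axis. Short yellow radial lines on the plate inside and outside of each hole show its direction.
- hole_right (a point): The same for the station on the stand's -y side.
- clay_pot: Dark brown round clay pot, 130 mm dia., 112 mm high, 0.55 kg, loose on one of the two station discs (either one, within about 8 mm of its middle). Origin at the centre of its underside, z up.
- calib_target: Calibration target on the other station disc: black 100 mm square plate with three white balls on pins, 79 mm high, loose. Origin at the centre of its underside.
- sherd_tray: Bystander: small blue open tray, 60 x 75 x 25 mm, between the stations. Origin at the centre of its underside.
- brush: Bystander: brush, 170 mm long, lying on the table to the robot's right.
- jar: Bystander: closed jar, 60 mm dia., 100 mm high, to the left.
- mug: Bystander: blue mug, 80 mm dia., 90 mm high, to the right.
- sample_box: Bystander: cardboard box, 120 x 85 x 50 mm, to the right.
- rinse_bowl: Bystander: white bowl, 110 mm dia., 45 mm high, to the left.
- caliper: Bystander: steel caliper, 170 mm long, lying to the left.

How it is judged:
By the outcome, as a careful person would: the job done as asked, in the order asked, and still so for the second after the job is handed in, with the robot touching nothing.
It also fails if it takes over 43 s, if anything falls off the work surface, if the arm or the gripper's body presses on something with over 40 N, if the wrist force passes 120 N, or if a joint passes its speed limit or range.

## Working session

There is one attempt and no reset: what is moved stays moved. The work goes in short steps, each a Python script; the robot and the scene stay as the last script left them, time stands still between calls to the robot, and variables do not carry over. Pictures are saved under pics/ and viewed, and the job is handed in when it is done.

```bash
mkdir -p pics
python3 - <<'E'
from rig import manip
import cv2,pickle
d={}
for n in ["scene","side","wrist"]:
    c=manip.camera(n);d[n]=c
    cv2.imwrite(f"pics/{n}0.png",c["image"][:,:,::-1])
    print(n,{k:v for k,v in c.items() if k!="image"})
pickle.dump(d,open("cams0.pkl","wb"))
print(manip.get_time(),manip.get_position(),manip.get_ee_rot(),manip.get_width())
E
```

```text
scene {'fx': 524.075930752067, 'fy': 524.075930752067, 'cx': 321.8040112739529, 'cy': 240.48995329757543, 'k1': -0.06690325524771076, 'cam_to_world': array([[-0.4049606 ,  0.57401858, -0.71169487,  1.43204907],
       [ 0.91419735,  0.24073269, -0.32602298,  0.41671208],
       [-0.01581503, -0.78265602, -0.62225351,  0.92965478],
       [ 0.        ,  0.        ,  0.        ,  1.        ]])}
side {'fx': 467.6316001859254, 'fy': 467.6316001859254, 'cx': 320.8321323293805, 'cy': 232.48582269136807, 'k1': -0.0575927924320608, 'cam_to_world': array([[-0.67324931, -0.58321559,  0.45452716,  0.02699514],
       [-0.7394114 ,  0.52896453, -0.41649406,  0.46689013],
       [ 0.00247708, -0.61648691, -0.78736126,  1.06883974],
       [ 0.        ,  0.        ,  0.        ,  1.        ]])}
wrist {'fx': 374.4034589267837, 'fy': 374.4034589267837, 'cx': 321.145110947353, 'cy': 240.52589998912015, 'k1': -0.058430424247019726, 'mount': array([[ 3.74662539e-04, -3.26874982e-01,  9.45067514e-01,
        -1.42633203e-01],
       [ 9.99999678e-01,  7.93197273e-04, -1.22092942e-04,
         9.16086476e-04],
       [-7.09715847e-04,  9.45067255e-01,  3.26875174e-01,
        -8.40904675e-02],
       [ 0.00000000e+00,  0.00000000e+00,  0.00000000e+00,
         1.00000000e+00]])}
0.15 [ 0.18450094 -0.59673513  0.23063875] [ 2.06040994  0.3124362  -2.06071118] 0.08540350325399569
```

View pics/scene0.png

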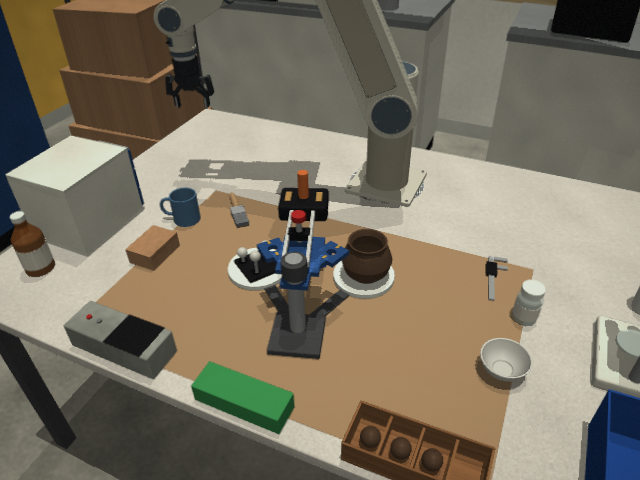

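View pics/side0.png

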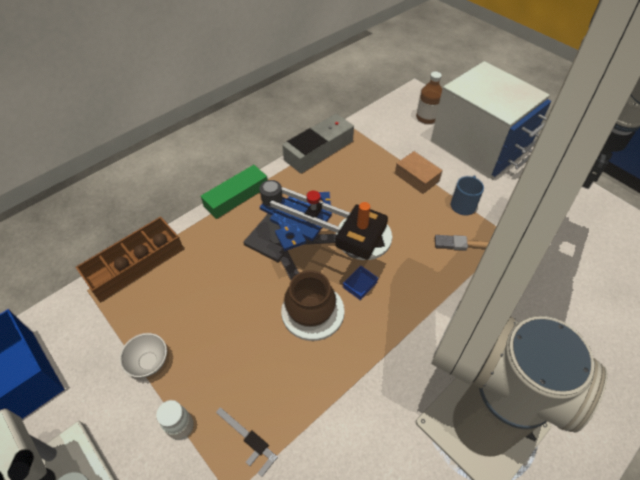

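The pot is on the robot's left (+y) disc. The arm currently sits near mid-range, slightly toward the calibration balls. I'll enlarge both views to measure.

Run:
```python
import cv2
a=cv2.imread("pics/scene0.png")[150:360,210:410];cv2.imwrite("pics/sc1.png",cv2.resize(a,None,fx=3.8,fy=2.85*1,interpolation=2) if 0 else cv2.resize(a[:150],None,fx=4,fy=4,interpolation=2))
a=cv2.imread("pics/side0.png")[165:315,235:415];cv2.imwrite("pics/si1.png",cv2.resize(a,None,fx=4,fy=4,interpolation=2))
```

```text
(no output)
```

View pics/sc1.png

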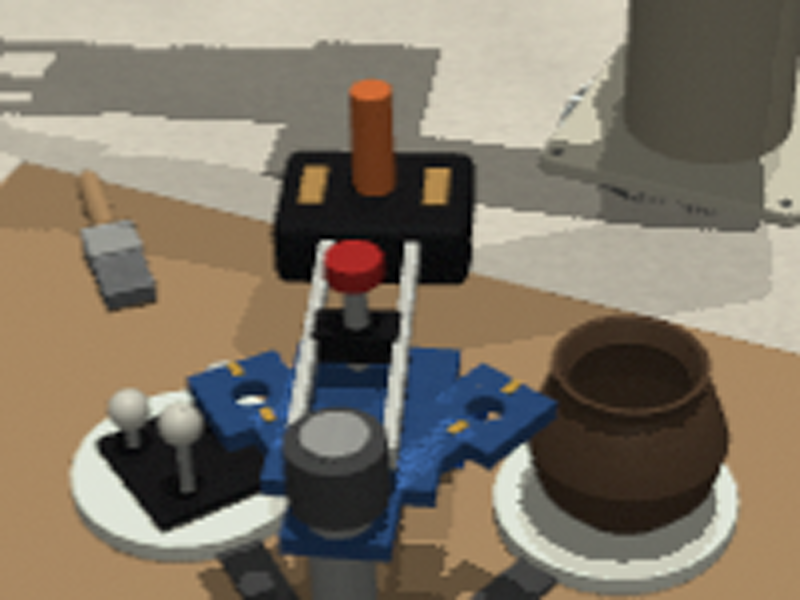

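View pics/si1.png

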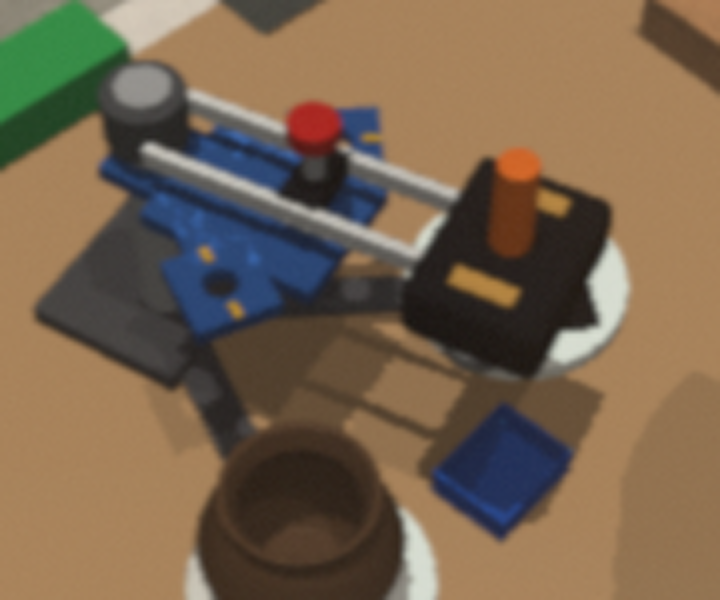

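```bash
cat > h.py <<'E'
import numpy as np,cv2,pickle
from scipy.optimize import least_squares
from scipy.spatial.transform import Rotation as R
def proj(c,P,T=None):
    T=c["cam_to_world"] if T is None else T
    p=np.linalg.inv(T)@np.append(P,1)
    s=p[:2]/p[2]; s=s*(1+c["k1"]*(s@s))
    return np.array([c["fx"]*s[0]+c["cx"],c["fy"]*s[1]+c["cy"]])
def pts(x,y,yaw,q):
    def at(a,r,z): t=yaw+np.pi+a; return np.array([x+r*np.cos(t),y+r*np.sin(t),z])
    return dict(cap=at(0,0,.228),grip=at(q,.25,.285),pin=at(q,.12,.256),hl=at(-.6,.12,.17),hr=at(.6,.12,.17))
E
python3 - <<'E'
from h import *
d=pickle.load(open("cams0.pkl","rb"))
f=lambda ox,oy,x,y:np.array([ox+(x+.5)/4-.5,oy+(y+.5)/4-.5])
obs=[("scene",k,f(210,150,*v)) for k,v in dict(grip=(371,90),pin=(355,258),hl=(488,409),hr=(251,394)).items()]
obs+=[("side",k,f(235,165,*v)) for k,v in dict(grip=(518,165),pin=(314,122),hl=(221,282)).items()]
# allow hole on left in world: stand -x faces robot so stand +y ~ world +y
def res(p):
    P=pts(*p); return np.concatenate([proj(d[c],P[k])-o for c,k,o in obs])
s=least_squares(res,[.75,-.05,0,0.2],x_scale=[.1,.1,.1,.1])
print(s.x,s.cost); 
for (c,k,o),r in zip(obs,s.fun.reshape(-1,2)): print(c,k,o.round(1),r.round(2))
P=pts(*s.x)
for k in P: print(k,P[k].round(4))
for c in("scene","side"):print(c,"cap",proj(d[c],P["cap"]))
E
```

```text
[0.70522636 0.01913977 0.3053125  0.0599137 ] 1.9082920795803622
scene grip [302.4 172.1] [ 0.07 -0.64]
scene pin [298.4 214.1] [-0.18 -0.89]
scene hl [331.6 251.9] [-0.46 -0.77]
scene hr [272.4 248.1] [ 0.06 -0.51]
side grip [364.1 205.9] [-0.39 -0.37]
side pin [313.1 195.1] [-0.95 -0.23]
side hl [289.9 235.1] [-0.42  0.3 ]
cap [0.7052 0.0191 0.228 ]
grip [ 0.4717 -0.0702  0.285 ]
pin [ 0.5931 -0.0237  0.256 ]
hl [0.5904 0.054  0.17  ]
hr [ 0.6311 -0.0753  0.17  ]
scene cap [293.74393026 258.01215736]
side cap [269.30355783 186.44700045]
```

Fit is consistent (residuals ≤1 px). Arm angle is about +0.06 and the target is -0.6 (hole_left). I'll move above the grip with the jaws tangential, check, then grasp.

```bash
cat >> h.py <<'E'
X0,Y0,YAW,Q0=0.70522636,0.01913977,0.3053125,0.0599137
def ori(q):
    t=YAW+q; z=np.array([np.cos(t),np.sin(t),0]); x=np.array([0,0,-1.]); y=np.cross(z,x)
    return R.from_matrix(np.c_[x,y,z]).as_rotvec()
def at(q,r,z):
    t=YAW+np.pi+q; return np.array([X0+r*np.cos(t),Y0+r*np.sin(t),z])
E
python3 - <<'E'
from h import *
from rig import manip
print(R.from_rotvec(manip.get_ee_rot()).as_matrix().round(2))
for q in (Q0,-.3,-.6): print(q,manip.solve_ik(at(q,.25,.262),ori(q)),manip.solve_ik(at(q,.12,.25),ori(q)))
p=manip.get_position(); p[2]=.40
manip.servo_line(p,rate=.3)
manip.move_to(at(Q0,.25,.37),ori(Q0))
print(manip.get_time(),manip.get_position(),at(Q0,.25,.37),manip.get_contact_force())
T=np.eye(4);T[:3,:3]=R.from_rotvec(manip.get_ee_rot()).as_matrix();T[:3,3]=manip.get_position()
c=manip.camera("wrist");cv2.imwrite("pics/w1.png",c["image"][:,:,::-1])
T=T@c["mount"]
for k,v in pts(X0,Y0,YAW,Q0).items(): print(k,proj(c,v,T).round(1))
E
```

```text
[[-0.    0.3  -0.96]
 [ 0.   -0.96 -0.3 ]
 [-1.   -0.   -0.  ]]
0.0599137 [-1.72586547e-01  1.63756200e-01  1.91836929e+00 -4.44089210e-16
  1.05946716e+00 -2.10860907e+00] [-6.00163354e-02  3.56450443e-01  1.68510936e+00 -4.44089210e-16
  1.10003285e+00 -1.99603886e+00]
-0.3 [ 1.29831461e-02  1.29497556e-01  1.95997053e+00 -4.44089210e-16
  1.05212457e+00 -1.56312568e+00] [ 1.12797668e-02  3.44374615e-01  1.70307766e+00 -4.44089210e-16
  1.09414038e+00 -1.56482906e+00]
-0.6 [ 1.69342631e-01  1.60642995e-01  1.92221812e+00 -4.44089210e-16
  1.05873154e+00 -1.10676620e+00] [ 7.11240079e-02  3.55328491e-01  1.68678589e+00 -4.44089210e-16
  1.09947827e+00 -1.20498482e+00]
3.0167 [ 0.47176118 -0.07059309  0.36984409] [ 0.47171561 -0.07015038  0.37      ] [ 0.14440716 -0.03673536 -0.48695874]
cap [322.4 457.2]
grip [323.  249.5]
pin [322.6 382.1]
hl [390.3 346.7]
hr [264.8 340.5]
```

View pics/w1.png

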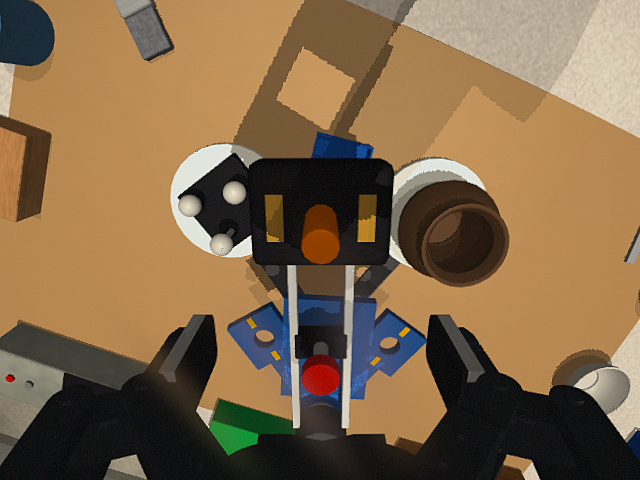

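The wrist view shows the grip top at (320,246), pin at (320,377) and pot-side hole at (388,343). All sit 2–4 px from prediction, so the fit holds. Next I grasp and swing.

Run:
```python
from h import *
from rig import manip
manip.servo_line(at(Q0,.25,.262),ori(Q0),rate=.12)
print(manip.get_contact_force())
manip.command_gripper(.024,20)
print(manip.get_time(),manip.get_width(),manip.get_contact_force())
N=5
for i in range(1,N+1):
    q=Q0+(-.6-Q0)*i/N
    manip.servo_line(at(q,.25,.262),ori(q),rate=.1)
    print(manip.get_time(),manip.get_contact_force().round(1),manip.get_width())
T=np.eye(4);T[:3,:3]=R.from_rotvec(manip.get_ee_rot()).as_matrix();T[:3,3]=manip.get_position()
c=manip.camera("wrist");cv2.imwrite("pics/w2.png",c["image"][:,:,::-1])
T=T@c["mount"]
for k,v in pts(X0,Y0,YAW,-.6).items(): print(k,proj(c,v,T).round(1))
c=manip.camera("scene")["image"];cv2.imwrite("pics/s2.png",cv2.resize(c[150:300,210:410,::-1],None,fx=4,fy=4,interpolation=2))
c=manip.camera("side");pickle.dump(c,open("side2.pkl","wb"))
```

```text
[ 0.19775141 -0.39986132 -0.77688427]
4.6917 0.02535656677085523 [-0.66066041  0.51026818  3.45768288]
5.175 [-0.7  0.   4.1] 0.02562836602353775
5.6583 [-0.5  0.6  6.4] 0.025282309198162406
6.1417 [0.7 0.4 6. ] 0.025533506895558205
6.625 [ 1.3 -0.1  5.4] 0.02494529204512266
7.1083 [ 3.8 -0.9  6.2] 0.024780427089246704
cap [321.4 570.5]
grip [324.9 344.4]
pin [322.5 503.2]
hl [322.1 398.2]
hr [193.3 465.3]
```

View pics/w2.png

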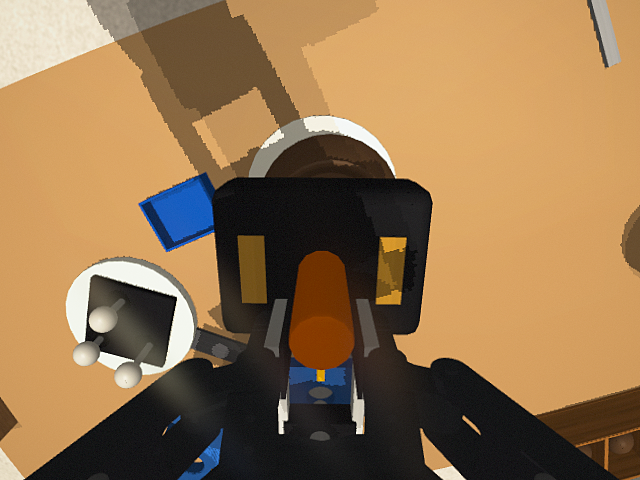

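View pics/s2.png

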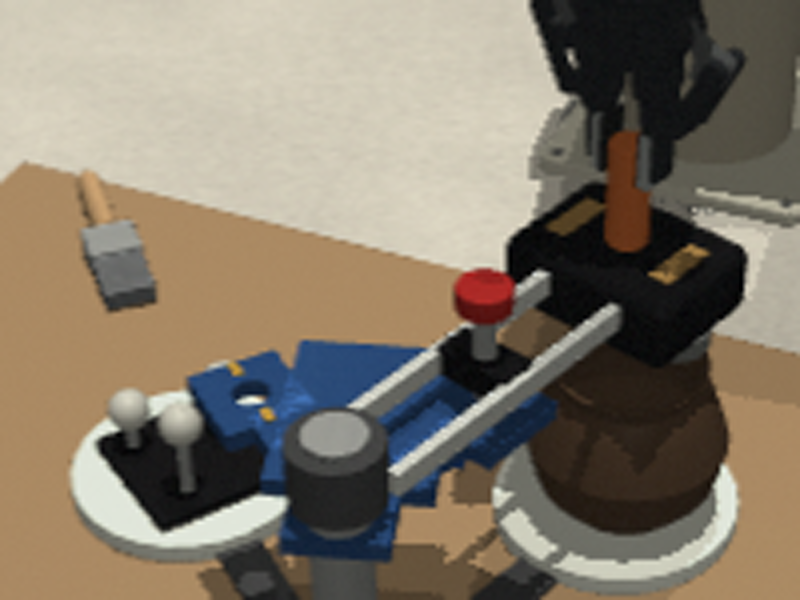

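The yellow mark at (320,376) is centred between the rails (283/360), so the pin is aligned. The scene view shows the pin head at crop (484,287). I'll compute the angle, release, and move above the pin.

Run:
```python
from h import *
from rig import manip
c=pickle.load(open("cams0.pkl","rb"))["scene"]
for q in(-.57,-.6,-.63): print(q,4*(proj(c,pts(X0,Y0,YAW,q)["pin"])-[210,150]))
manip.command_gripper(.06)
manip.servo_line(at(-.6,.25,.35),ori(-.6),rate=.15)
manip.command_gripper(0.0)
manip.servo_line(at(-.6,.12,.35),ori(-.6),rate=.15)
print(manip.get_time(),manip.get_width(),manip.get_position(),manip.get_contact_force())
T=np.eye(4);T[:3,:3]=R.from_rotvec(manip.get_ee_rot()).as_matrix();T[:3,3]=manip.get_position()
c=manip.camera("wrist");cv2.imwrite("pics/w3.png",c["image"][:,:,::-1])
T=T@c["mount"]
for k,v in pts(X0,Y0,YAW,-.6).items(): print(k,proj(c,v,T).round(1))
c=manip.camera("scene")["image"];cv2.imwrite("pics/s3.png",cv2.resize(c[150:300,210:410,::-1],None,fx=4,fy=4,interpolation=2))
c=manip.camera("side")["image"];cv2.imwrite("pics/d3.png",cv2.resize(c[165:345,215:415,::-1],None,fx=4,fy=4*.83,interpolation=2))
```

```text
-0.57 [478.76191003 279.82347553]
-0.6 [483.90469243 282.27916082]
-0.63 [488.93614133 284.83417081]
10.0417 8.482386690665971e-05 [0.58981155 0.05413406 0.3498725 ] [ 0.29747381 -0.37250672  0.25258709]
cap [322.  366.3]
grip [323.1  17.2]
pin [322.4 244.7]
hl [322.1 212.1]
hr [205.5 289.5]
```

View pics/w3.png

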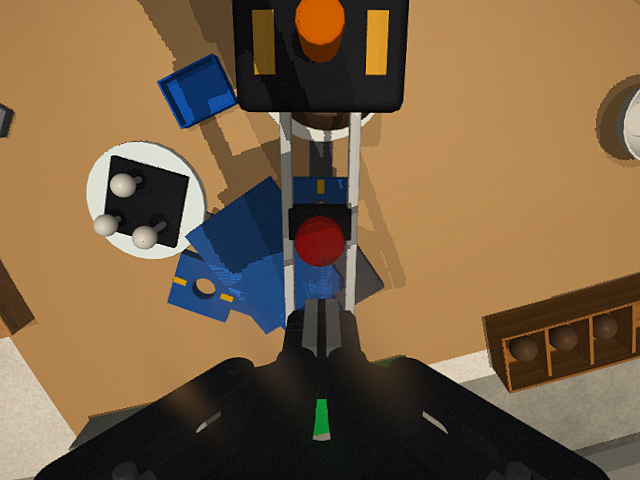

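View pics/s3.png

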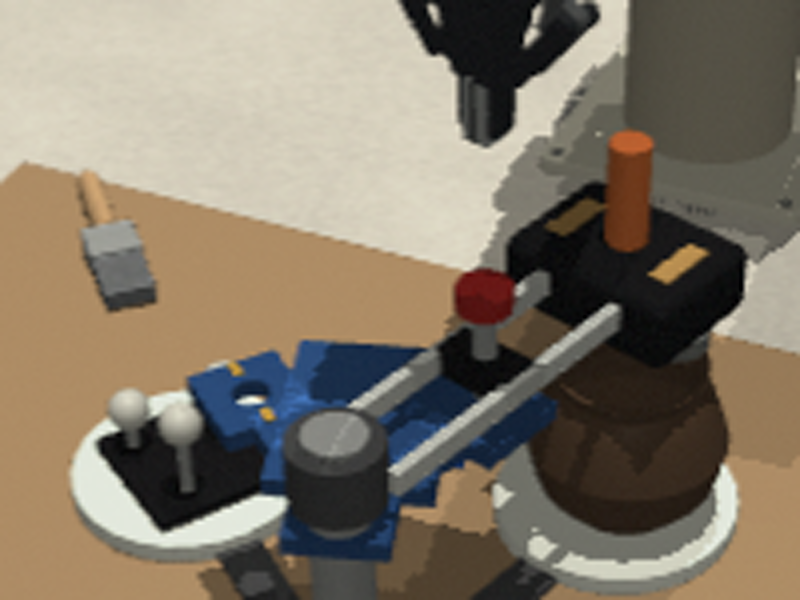

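View pics/d3.png

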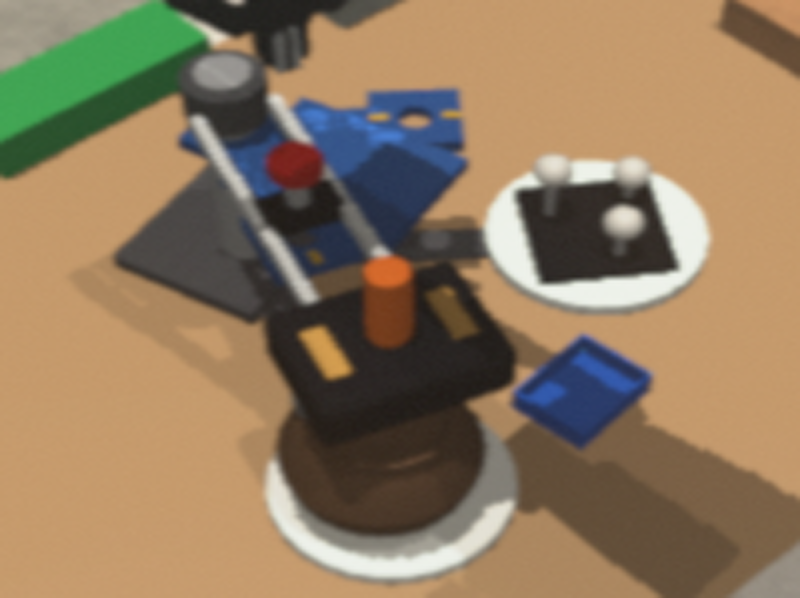

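The arm stayed put: the yellow mark at (321,186) is still centred between the rails, and the pin head is at (320,241) under the fingers. Pushing the pin down in monitored steps.

Run:
```python
from h import *
from rig import manip
o=ori(-.6)
f0=manip.get_contact_force()
manip.servo_line(at(-.6,.12,.284),o,rate=.1)
z=.284
while z>.236:
    z-=.003
    manip.servo_line(at(-.6,.12,z),o,rate=.05)
    f=manip.get_contact_force()-f0
    print(round(z,3),manip.get_position()[2].round(4),f.round(1),round(manip.get_time(),2))
    if f[2]>14: break
c=manip.camera("scene")["image"];cv2.imwrite("pics/s4.png",cv2.resize(c[150:300,210:410,::-1],None,fx=4,fy=4,interpolation=2))
```

```text
0.281 0.2813 [ 0.6 -0.5 -0. ] 11.25
0.278 0.2778 [ 0.3  1.1 -0.6] 11.5
0.275 0.2747 [-0.1 -0.1 -0.5] 11.75
0.272 0.2717 [-0.1  0.3 -0.1] 12.0
0.269 0.2688 [-0.4 -0.2 -0.4] 12.25
0.266 0.2657 [ 1.1  0.3 -0.3] 12.5
0.263 0.2627 [ 0.8 -0.1 -0.3] 12.75
0.26 0.2597 [ 0.1 -0.3 -1.6] 13.0
0.257 0.2567 [-0.1  0.2 -0.7] 13.25
0.254 0.2538 [-0.6  0.3 -1.3] 13.5
0.251 0.2507 [ 1.1 -0.3 -0.8] 13.75
0.248 0.2477 [-0.5 -0.2 -0.5] 14.0
0.245 0.2447 [ 0.7 -0.2 -1.1] 14.25
0.242 0.2417 [-0.1  0.4 -0.9] 14.5
0.239 0.2387 [ 0.3  0.3 -0.4] 14.75
0.236 0.2357 [0.5 0.6 0. ] 15.0
```

View pics/s4.png

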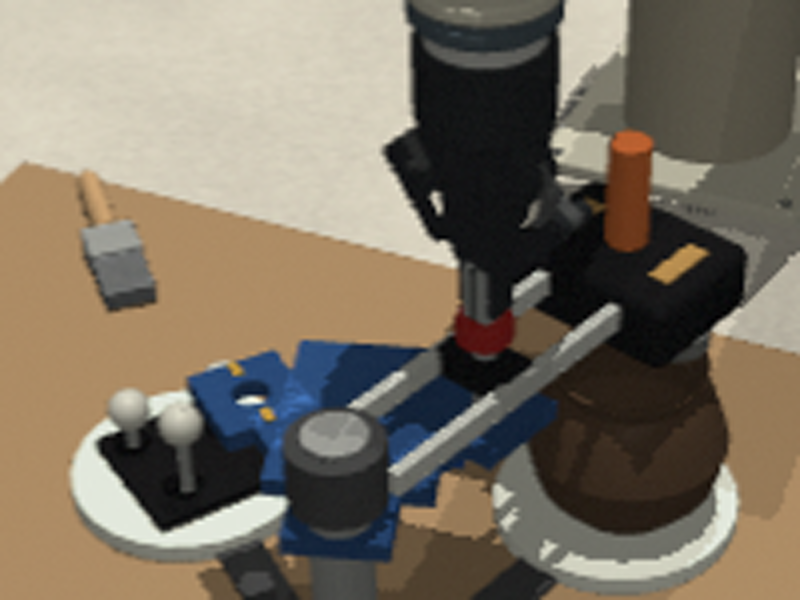

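Run:
```python
from h import *
from rig import manip
cs=pickle.load(open("cams0.pkl","rb"))
for z in(.256,.241,.226): print(z,4*(proj(cs["scene"],at(-.6,.12,z))-[210,150]),4*(proj(cs["side"],at(-.6,.12,z))-[235,165]))
print(manip.get_contact_force(),manip.get_position(),at(-.6,.12,.236),manip.get_width())
c=manip.camera("side")["image"];cv2.imwrite("pics/d5.png",cv2.resize(c[165:315,235:415,::-1],None,fx=4,fy=4,interpolation=2))
c=manip.camera("wrist")["image"];cv2.imwrite("pics/w5.png",c[:,:,::-1])
```

```text
0.256 [483.90469243 282.27916082] [210.23754396 189.60759291]
0.241 [484.04148978 304.40232478] [211.62275136 206.49502932]
0.226 [484.17555069 326.17046828] [212.97930484 223.01900364]
[0.30862055 0.25825189 0.05492009] [0.59024603 0.05398849 0.23574915] [0.59039921 0.05399267 0.236     ] 0.0001253235623905571
```

View pics/d5.png

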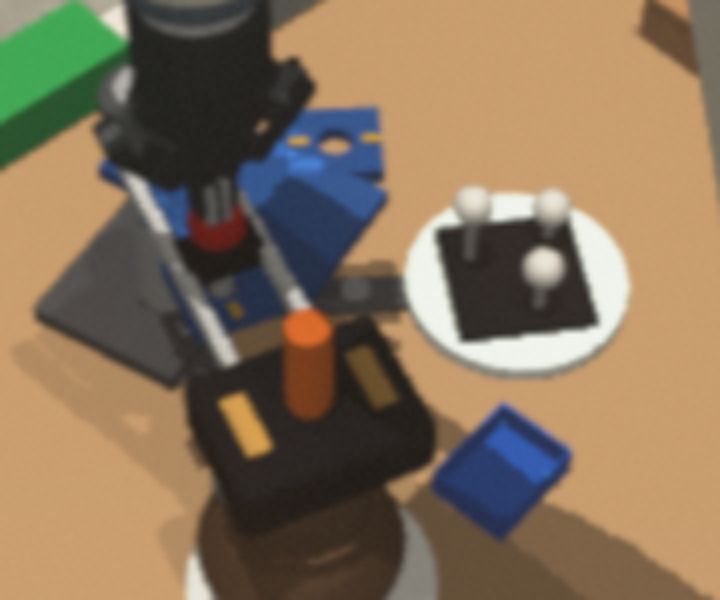

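View pics/w5.png

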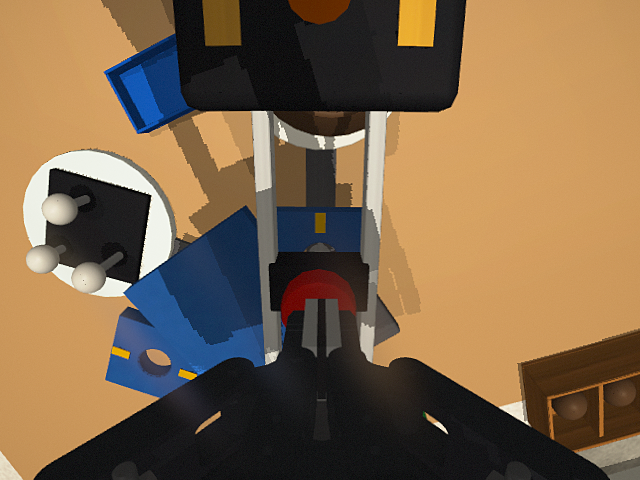

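The fingers are centred on the pin head. In the scene view the head's lower edge moved from y=325 to y=357, which is about 22 mm of the 30 mm travel. I'll keep pushing until it meets the hard stop.

Run:
```python
from h import *
from rig import manip
o=ori(-.6)
z=.236
while z>.216:
    z-=.002
    manip.servo_line(at(-.6,.12,z),o,rate=.03)
    f=manip.get_contact_force()
    print(round(z,3),manip.get_position()[2].round(4),f.round(1),manip.get_tau().round(1)[1:3],round(manip.get_time(),2))
    if f[2]>12: break
c=manip.camera("scene")["image"];cv2.imwrite("pics/s6.png",cv2.resize(c[150:300,210:410,::-1],None,fx=4,fy=4,interpolation=2))
```

```text
0.234 0.2338 [-0.4  0.9 -0. ] [-52.2 -27.8] 15.4
0.232 0.2318 [-0.2  0.6  0.4] [-52.2 -27.6] 15.65
0.23 0.2298 [-0.2 -0.8  0.5] [-52.3 -27.5] 15.9
0.228 0.2278 [0.5 0.8 0.3] [-52.4 -27.5] 16.15
0.226 0.226 [ 0.4 -0.1  2. ] [-51.6 -26.9] 16.4
0.224 0.2258 [-4.7  1.  15. ] [-44.4 -24.9] 16.65
```

View pics/s6.png

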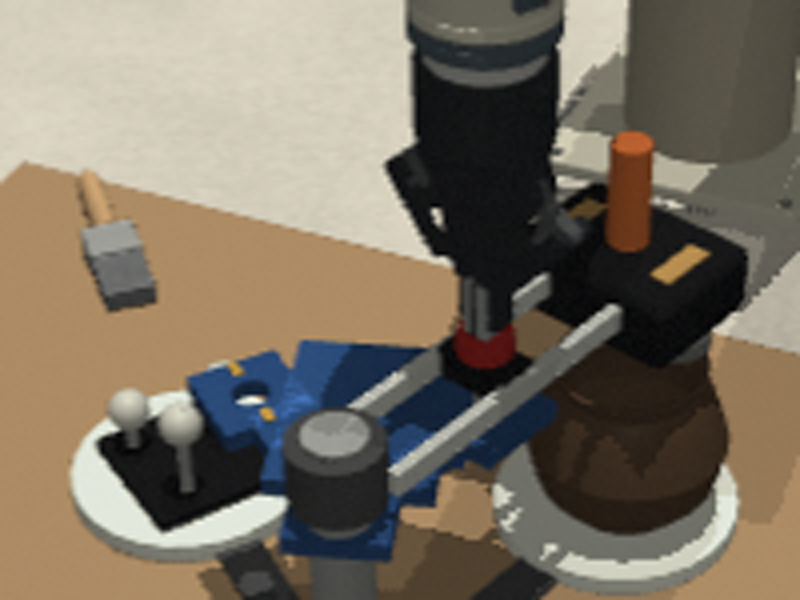

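It hit a firm stop (15 N). The head's lower edge is now at y=368, about 43 of the 44 px expected for full travel. Retreating to verify.

Run:
```python
from h import *
from rig import manip
manip.servo_line(at(-.6,.12,.36),ori(-.6),rate=.15)
c=manip.camera("wrist")["image"];cv2.imwrite("pics/w7.png",c[:,:,::-1])
c=manip.camera("scene")["image"];cv2.imwrite("pics/s7.png",cv2.resize(c[150:300,210:410,::-1],None,fx=4,fy=4,interpolation=2))
c=manip.camera("side")["image"];cv2.imwrite("pics/d7.png",cv2.resize(c[165:345,235:415,::-1],None,fx=4,fy=3.3,interpolation=2))
print(manip.get_time(),manip.get_position(),manip.get_contact_force())
```

```text
17.9083 [0.58995797 0.05397436 0.35881674] [ 0.20604788  0.43851654 -0.37665003]
```

View pics/s7.png

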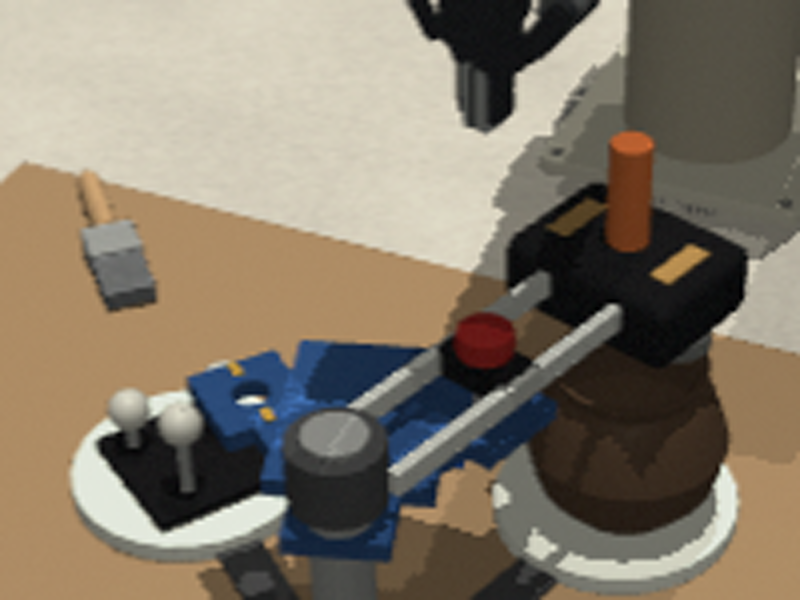

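View pics/d7.png

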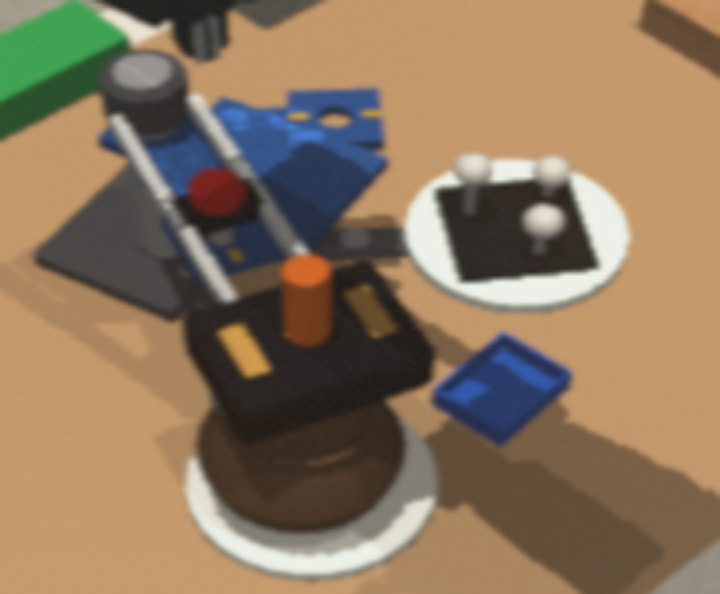

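View pics/w7.png

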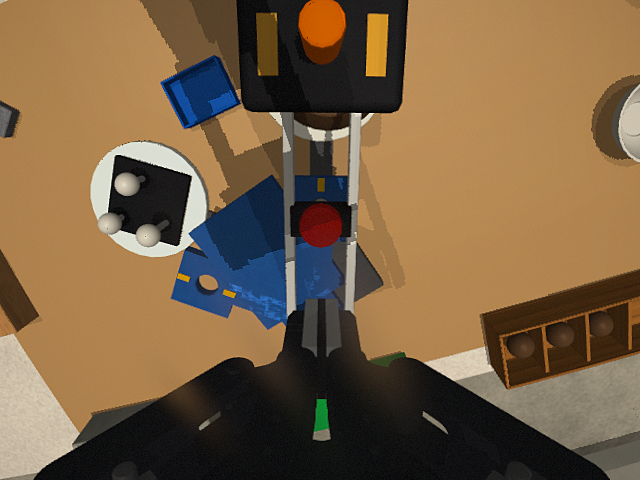

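Run:
```python
from h import *
cs=pickle.load(open("cams0.pkl","rb"))
for z in(.337,.348,.359,.256,.23,.226): print(z,4*(proj(cs["scene"],at(-.6,.12,z))-[210,150]))
g=lambda n:cv2.imread(n)
for n in("s3","s7"):
    im=cv2.imread(f"pics/{n}.png").astype(int); m=(im[...,2]>70)&(im[...,1]<45)&(im[...,0]<45); m[:, :440]=0;m[:,530:]=0;m[:250]=0;m[400:]=0
    y,x=np.nonzero(m); print(n,x.mean(),y.min(),y.max(),y.mean())
```

```text
0.337 [483.11537464 156.34044066]
0.348 [483.00114959 138.35052935]
0.359 [482.88513264 120.13772812]
0.256 [483.90469243 282.27916082]
0.23 [484.14006453 320.39991293]
0.226 [484.17555069 326.17046828]
s3 484.37542533081285 270 324 296.88657844990547
s7 485.1511762437331 313 366 339.38488237562666
```

Measured head shift is 43 px, against 44 px for 30 mm, and the closed fingertips sit at about TCP height, so the stop matches the 226 mm fully-down height. One slightly firmer push will confirm the stop, then I retreat clear and hand in.

Run:
```python
from h import *
from rig import manip
o=ori(-.6)
manip.servo_line(at(-.6,.12,.232),o,rate=.12)
for z in(.226,.2245,.223):
    manip.servo_line(at(-.6,.12,z),o,rate=.03)
    f=manip.get_contact_force(); print(z,manip.get_position()[2].round(4),f.round(1))
    if f[2]>18: break
manip.servo_line(at(-.6,.12,.40),o,rate=.15)
manip.hold(.5)
c=manip.camera("scene")["image"];cv2.imwrite("pics/s8.png",c[:,:,::-1])
im=cv2.resize(c[150:300,210:410,::-1],None,fx=4,fy=4,interpolation=2).astype(int)
m=(im[...,2]>70)&(im[...,1]<45)&(im[...,0]<45); m[:, :440]=0;m[:,530:]=0;m[:250]=0;m[400:]=0
y,x=np.nonzero(m); print(x.mean(),y.min(),y.max(),y.mean(),manip.get_time(),manip.get_contact_force())
```

```text
0.226 0.226 [-0.5 -0.  -0.3]
0.2245 0.2258 [-3.4 -0.1  9.2]
0.223 0.2257 [-7.8  3.1 19.3]
485.5497483546264 313 366 339.83507549361207 21.8583 [ 0.30991038  0.2705156  -0.76175389]
```

View pics/s8.png

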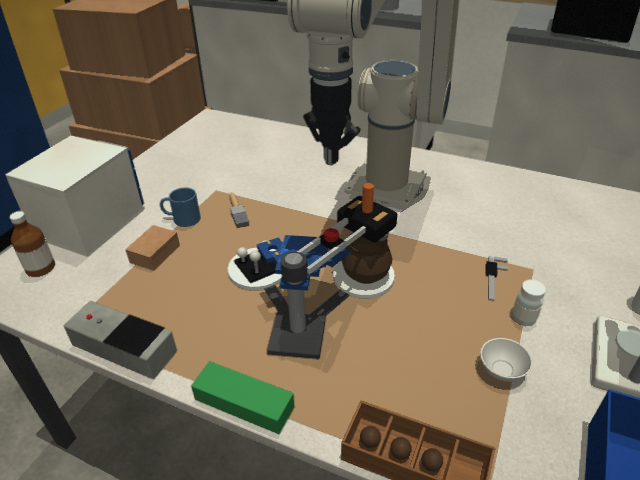

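The stop held at 19 N with no further travel. The pin head is at (331,236), the scan head is over the pot, everything else is where it was, and the gripper is clear at (331,155).

```bash
python3 -c "
from rig import manip
manip.sign_off();print(manip.get_time())"
```

```text
the job is handed in; nothing more can be done
the job is handed in; nothing more can be done
```

The scanner arm is locked over the clay pot with the pin fully down, as far as my checks can show. I handed the job in after about 22 s of robot time.

I held the orange grip, swung the arm from about +0.06 to -0.6 rad over the pot's station (hole_left) and let go. Then I pushed the red pin down with the closed fingers and backed off clear.

**Last checks:**
- **Alignment:** before the push, the hole's yellow mark was centred between the arm's rails to about 1 px.
- **Pin depth:** the pin head moved about 43 px in the picture, where 44 px is expected for the full 30 mm. It came to a hard stop at the fully-down height and moved no further under a second push of 19 N.
- **Surroundings:** the pot, calibration target and the other objects look unmoved in the last scene picture.

**Disagreements:**
- **Push force:** the force readings, taken after each step, did not show the roughly 3 N the pin should take while moving. I relied on the pictures and the hard stop instead.
- **Fingertip position:** the closed fingertips appeared at about the TCP height, not 22 mm ahead of it as described. This is why the pin met the fingers lower in the motion than I first expected.

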